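Back off the vise screw

ROBOT

A 6-joint arm with a two-finger parallel gripper is mounted at the origin on the work surface. World frame = base frame: x ahead of the robot, y to its left, z up, the work surface at z = 0. Lengths are in m, angles in degrees, forces in N, time in s.
With the tool pointing down it reaches from about 0.4 to 0.825 m from the base axis. Payload 7 kg.
Tool frame: the origin (TCP) lies at the very end of the fingers, on their centre line; the grasp point (between the pads) lies 19 mm behind it; z points along the fingers, y is the line along which they close (so a half turn about z gives the same grasp; the last joint's range is limited). The gripper opens to 88 mm and grips with 3 to 60 N. Pads are 19 mm wide; open, the fingers measure 130 mm over their backs; the gripper's body (78 mm by 193 mm) begins 47 mm behind the grasp point.
Start: joints at [-56.259, 20.546, 0.682, 0, -70.136, -16.507], TCP at [0.2, -0.645, 0.227] pointing down, gripper open.
Joint ranges: [-176.03, 176.03], [-82.01, 121.73], [-58.28, 71.71], [-173.87, 95.51], [-174.79, -0.11], [-173.66, 173.66]. Speed limits (degrees/s): [136.94, 136.94, 172.46, 180, 180, 180].

INTERFACE

Orientations are given as [roll, pitch, yaw] about the fixed x, y, z axes, in that order (R = Rz(yaw) Ry(pitch) Rx(roll)).
In Python, from plant import ctrl gives the robot as it stands.
- The arm moves only by the tool carry_out, never from a script. Its argument "deltas" is a list that holds one entry, the list of rows, each a list of 5 numbers: the shift along the tool's x, y, z scaled (see below), then the turn about the tool's z scaled (see below), then the opening, from -1 (shut) to 1 (fully open). A call has 1 to 5 rows; each row is the pose to reach, as a shift and turn from the pose commanded when the call began, along the tool's axes at that moment, turning the shorter way round; what a row does not reach only later rows make up. The controller multiplies each number of a shift by 20 cm and each number of a turn by 2 pi rad. A row lasts 1/10 s, in which the tool goes at most 50 mm and 8.59 degrees, less where a joint would pass 70% of its speed; a pose out of reach is approached as far as the arm can. A call with a number of a shift or a turn outside -1 to 1 is refused whole. A call with a gripper value outside its range is refused whole. The fingers move at their own pace and stop on an object; the grip force is fixed at half the most. Time passes only in rows, so rows that repeat a pose let the fingers close. It gives the time, the measured TCP pose, the force, the opening and the grip force at its end, in the units of the state.
- ctrl.get_obs(): the state, without advancing time (a new reading comes with each control period).
- ctrl.snapshot(name): name is "scene" or "top" or "wrist"; returns a dict with "color" (420x560x3 uint8, red, green, blue), "camera_matrix" (3x3 intrinsics, pixels), "R" (3x3) and "t" (3): a world point X has camera coordinates R X + t. Camera axes: x right, y down, z forward; pixel columns grow to the right and rows downward; lengths in m; the calibration is good to about 2 mm. A picture is of the moment at which its call begins. There is no depth.
- ctrl.close_job(): hands the job in; it is judged then, once.
Trained networks look in a picture, given as the dict that the camera call returned (one of the last four; its "shot" number tells which), for a name from the list of things; names that differ only in an ending like _2 or _b are one class to them, and where a whole thing is asked for, a point or a joint stands for the part that bears it (a point fixed in the world has none). Each returns a list of dicts, best first, with "p" (0 to 1); they miss things now and then, are a little off and sometimes report something else, mostly with a low value. They report only what shows in the picture. A call takes as long as a camera call. They do not tell look-alikes from the thing itself.
- ctrl.search_frame(picture, name): "centre" ([column, row] in pixels, amid what is visible of it).
- ctrl.silhouettes(picture, name): "mask" (420x560 bool, what is visible of it) and "centre" ([column, row] in pixels, amid what is visible of it).
- ctrl.spot_point(picture, name): "centre" ([column, row] in pixels: a listed point, or the origin of a listed thing).
The state is a dict: "clock": time; "joint_pos": joint angles; "qvel": joint speeds; "tau": joint torques, N m; "tool_pos": TCP position; "orientation": TCP orientation; "force": force on the tool from outside, world axes, zero at the start; "moment": the same for the moment, N m; "opening": finger opening in m; "gripper_force": force on a finger pad.
Only numpy, scipy, OpenCV 4.12 (cv2) and the standard library are available. Lean on these libraries where they do the work, as an engineer would, in place of code of your own. Each camera call takes 0.05 s, during which the arm holds its last target. There are 200 camera calls.

TASK

Open the precision vise: roll a fingertip across the top of its knurled knob, stroke after stroke in the loosening direction (the top of the knob goes left for someone facing the knob's end), until the black line on the knob has come up to the top, in line with the mark on the vise, for the second time; stop there and take the hand away. Grip nothing, and leave the block standing between the jaws and the loose things around the vise where they are.

Things in the scene. Friction and masses are not known exactly. Their poses are not given: they have to be found in the camera images.
- vise: Fixed steel vise on a stage. Origin under the stage's middle, on the work surface; z up; own -x runs along the screw to the knurled knob, own +x to the fixed jaw and a low white hand wheel (not part of this job). Stage plate 260 x 220 mm, top at 50 mm; vise 160 x 64 mm, nut block and jaws up to 136 mm. The screw axis is level, parallel to own x, at own y = 0, 117 mm high.
- vise_bed (a point): Point on the top of the vise bed (100 mm high) between the jaws, where the block stands. The nut block, the upright between jaw and knob (own x of the vise -80 to -58 mm), has a black mark along the middle of its top, at own y = 0.
- knob_middle (a point): Middle of the knurled knob, on its axis, 117 mm high. The knob is a bare aluminium cylinder, 34 mm diameter, 38 mm long along the vise's x; its top is 17 mm above this point. At tight it is 113 mm from the vise's middle towards own -x; it moves 4 mm further out per loosening turn. Beside it and beyond its end all is free.
- knob (a joint): Knob angle in rad: 0 tight, line on top; grows on loosening (anticlockwise facing the knob's end: its top moves to the vise's own +y); line on top again at 6.28 (first time) and 12.57 (second). Starts at 0.4 to 2.0; stop at 18.85. Friction 0.03 N m holds it where left. A fingertip pressed on top with 5 to 15 N turns it without slip, 1 rad per 17 mm of stroke.
- index_line (a point): The middle of the black line (4 mm wide) along the knob's barrel, on its surface, 17 mm from the axis; turns with the knob. The line goes on as a radial line on the end face.
- jaw_face (a point): Top edge of the sliding jaw's face, 134 mm high; the jaw moves with the screw, 4 mm per turn, away from the block.
- part: Loose aluminium block, 32 mm (along the vise's x) x 40 x 46 mm high, standing on the vise bed between the jaws; origin under its middle; its top is 146 mm above the work surface. To be left standing there.
- parallel: Loose steel bar 90 x 12 x 24 mm high, lying on the stage plate beside the vise; origin under its middle. To be left alone.
- gauge: Loose upright steel cylinder, 22 mm diameter, 36 mm high, on the stage plate on the other side; origin under its middle. To be left alone.
- jar: Closed jar 54 mm across, 60 mm high, on the table; origin under its middle. To be left alone.
Things that resemble listed ones, but are neither listed nor needed, are in the scene too. Of the things like the part, leave any that is turquoise; of the rest the smaller one is meant.

How it is judged (in metres and radians):
On the way:
1. the knob's line comes to the top for the first time (value of joint knob between 5.9 and 9.4 rad).
At the end, for the whole second after the job is handed in: The knob stands still with its line on top for the second time (12.57 rad from tight, within 0.5 rad); the block still stands between the jaws within 8 mm of where it was; the bar, the cylinder and the jar are within 12 mm of where they were (value of joint knob between 12.07 and 13.07 rad and velocity of joint knob between -0.1 and 0.1 rad/s and distance of part from where it was at the start of the episode below 0.008 m and angle between part's own z axis and vertical below 0.1 rad and distance of each of parallel, gauge, jar from where it was at the start of the episode below 0.012 m); the robot touches nothing.
It fails at once if the block in the vise is lifted or tipped (height (world z) of part above 0.106 m or angle between part's own z axis and vertical above 0.3 rad).
It fails at once if a loose thing beside the vise is pushed away or lifted (distance of any of parallel, gauge, jar from where it was at the start of the episode above 0.02 m).
It fails at once if the knob is turned well past the second time (a third of a turn) (value of joint knob above 14.66 rad).
It also fails if it takes over 64 s, if anything falls off the work surface, if the arm or the gripper's body presses on something with over 40 N, if the wrist force passes 120 N, or if a joint passes its speed limit or range.

## Working session

There is one attempt and no reset: what is moved stays moved. The work goes in short steps, Python scripts to look and compute and a tool call to move; the robot and the scene stay as the last step left them, time stands still between calls to the robot, and variables do not carry over. Pictures are saved under pics/ and viewed, at most 10 in all, crops included, and the job is handed in when it is done.

Besides the shell and the picture viewer there is one more tool, called after ">>>" by a JSON object that holds its "fn" and its "kwargs". carry_out: Moves the arm, as the interface text tells. Its arguments: {"type":"object","properties":{"deltas":{"type":"array"}},"required":["deltas"]}

```bash
mkdir -p pics; ls
cat > h.py <<'E'
import numpy as np, cv2
from plant import ctrl
def save(p,n): cv2.imwrite(f'pics/{n}.png',p['color'][:,:,::-1])
def tri(obs):
    # obs: list of (pic,pixel)
    A=[];b=[]
    for p,c in obs:
        P=p['camera_matrix']@np.c_[p['R'],p['t']]
        for i in (0,1):
            r=P[i]-c[i]*P[2]; A.append(r[:3]);b.append(-r[3])
    return np.linalg.lstsq(np.array(A),np.array(b),rcond=None)[0]
def onz(p,c,z):
    d=p['R'].T@np.linalg.inv(p['camera_matrix'])@np.array([c[0],c[1],1]); o=-p['R'].T@p['t']
    return o+d*(z-o[2])/d[2]
def proj(p,X):
    q=p['camera_matrix']@(p['R']@np.array(X)+p['t']); return q[:2]/q[2]
E
python3 - <<'E'
from h import *
a=ctrl.snapshot('scene');b=ctrl.snapshot('top');save(a,'s1');save(b,'t1')
Z=dict(vise=0,vise_bed=.1,knob_middle=.117,index_line=.134,jaw_face=.134,part=.1,parallel=.05,gauge=.05,jar=0)
for n,z in Z.items():
    for k,p in (('s',a),('t',b)):
        for r in ctrl.spot_point(p,n)[:3]: print(n,k,round(r['p'],2),np.round(r['centre']),np.round(onz(p,r['centre'],z),3))
print(ctrl.get_obs())
E
```

```text
pics
vise s 0.58 [313. 269.] [ 0.563 -0.047 -0.   ]
vise t 0.81 [229. 207.] [ 0.566 -0.049  0.   ]
vise t 0.49 [223. 197.] [ 0.59  -0.036  0.   ]
vise t 0.29 [338. 208.] [ 0.562 -0.31   0.   ]
vise_bed s 0.66 [324. 220.] [ 0.533 -0.04   0.1  ]
vise_bed t 0.77 [223. 210.] [ 0.54  -0.045  0.1  ]
knob_middle s 0.89 [300. 282.] [ 0.682 -0.052  0.117]
knob_middle s 0.27 [313. 269.] [ 0.653 -0.037  0.117]
knob_middle t 0.82 [231. 145.] [ 0.68  -0.062  0.117]
index_line s 0.73 [292. 273.] [ 0.682 -0.066  0.134]
index_line s 0.45 [324. 217.] [ 0.557 -0.038  0.134]
index_line t 0.9 [228. 143.] [ 0.677 -0.057  0.134]
jaw_face s 0.77 [325. 214.] [ 0.551 -0.037  0.134]
jaw_face t 0.79 [224. 197.] [ 0.561 -0.05   0.134]
part s 0.66 [320. 224.] [ 0.542 -0.044  0.1  ]
part s 0.66 [434. 272.] [0.604 0.146 0.1  ]
part s 0.59 [238. 215.] [ 0.552 -0.185  0.1  ]
part t 0.96 [138. 224.] [0.512 0.134 0.1  ]
part t 0.81 [302. 249.] [ 0.454 -0.211  0.1  ]
part t 0.55 [222. 212.] [ 0.535 -0.044  0.1  ]
parallel s 0.77 [369. 243.] [0.522 0.043 0.05 ]
parallel s 0.42 [314. 269.] [ 0.601 -0.041  0.05 ]
parallel
[... 204 characters left out ...]
 [ 0.568 -0.311  0.   ]
{'clock': 1.0, 'joint_pos': array([-5.62572227e+01,  2.05432601e+01,  6.80282931e-01, -6.26531071e-05,
       -7.01350582e+01, -1.65055134e+01]), 'qvel': array([-0.07255075, -0.01034815, -0.03755117,  0.00852566, -0.06823814,
       -0.06590745]), 'tau': array([-2.60224451e-04, -5.82392693e+01,  2.93305475e+01,  7.00255036e+00,
        1.24862217e-02, -2.65076460e-05]), 'tool_pos': array([ 0.1999763 , -0.6446627 ,  0.22658331]), 'orientation': array([-1.79998133e+02,  6.14660621e-04, -1.62762757e+02]), 'force': array([-0.20208699, -0.11601342, -0.43118789]), 'moment': array([ 0.02633269, -0.01129154,  0.00896104]), 'gripper_force': 0.0, 'opening': 0.08751369783904317}
```

Run:
```python
import cv2,numpy as np
s=cv2.imread('pics/s1.png');t=cv2.imread('pics/t1.png')
cv2.imwrite('pics/both.png',np.hstack([s,t])[:, :][100:400] if 0 else cv2.resize(np.hstack([s[120:400,80:480],t[100:380,60:460]]),(800,280)))
cv2.imwrite('pics/crop.png',np.hstack([cv2.resize(s[190:310,250:383],(400,360),interpolation=2),cv2.resize(t[120:255,160:310],(400,360),interpolation=2)]))
```

```text
(no output)
```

View pics/both.png

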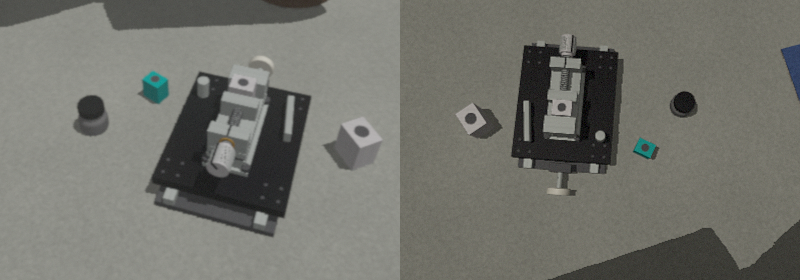

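View pics/crop.png

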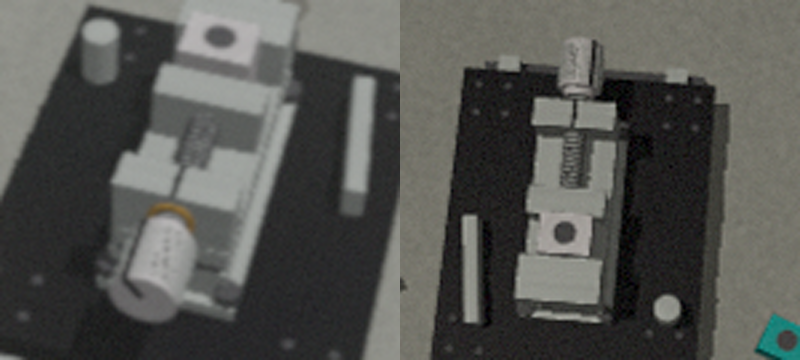

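The scene view shows the vise with its knob at scene (300,282) / top (231,145). The black line lies left of top when facing the knob's end. The look-alikes of the part are the turquoise block (scene 238,215 / top 302,249) and the bigger white block (scene 434,272 / top 138,224), both on the table. The part meant is the block between the jaws (scene 320,224 / top 222,212), and the crop confirms it. The bar is at top (188,220), the cylinder at top (259,235) and the jar at top (339,205).

```bash
cat >> h.py <<'E'
def look(names):
    a=ctrl.snapshot('scene');b=ctrl.snapshot('top')
    for n in names:
        s=ctrl.spot_point(a,n);t=ctrl.spot_point(b,n)
        best=None
        for u in s[:3]:
            for v in t[:3]:
                X=tri([(a,u['centre']),(b,v['centre'])]); e=max(np.linalg.norm(proj(a,X)-u['centre']),np.linalg.norm(proj(b,X)-v['centre']))
                if best is None or e<best[0]: best=(e,X,u['p'],v['p'])
        if best: print(n,np.round(best[1],4),'err',round(best[0],2),np.round(best[2:],2))
    return a,b
E
python3 - <<'E'
from h import *
a,b=look(['vise','knob_middle','index_line','jaw_face','part','vise_bed'])
for k,p in(('s',a),('t',b)):
    for r in ctrl.silhouettes(p,'knob')[:1]:
        m=r['mask'].astype(np.uint8); q=cv2.minAreaRect(np.argwhere(m)[:,::-1].astype(np.float32)); print(k,r['p'],m.sum(),q, r['centre'])
        for z in(.117,.134): print(z,[np.round(onz(p,c,z),4)[:2] for c in cv2.boxPoints(q)],np.round(onz(p,r['centre'],z),4))
    r=ctrl.silhouettes(p,'parallel')[:1]
    for r in r:
        q=cv2.minAreaRect(np.argwhere(r['mask'])[:,::-1].astype(np.float32)); print(k,'par',r['p'],[np.round(onz(p,c,.074),4)[:2] for c in cv2.boxPoints(q)])
# line of nut-block mark: dark row-wise pixel in top image
g=cv2.cvtColor(b['color'],cv2.COLOR_RGB2GRAY)
for row in range(156,170): print(row,g[row,212:242])
print('clock',ctrl.get_obs()['clock'])
E
```

```text
vise [ 0.5701 -0.0436  0.0041] err 1.83 [0.56 0.82]
knob_middle [ 0.6787 -0.0519  0.1066] err 0.33 [0.86 0.87]
index_line [ 0.6814 -0.0628  0.1335] err 1.85 [0.64 0.84]
jaw_face [ 0.5553 -0.0409  0.1339] err 2.2 [0.61 0.72]
part [ 0.531  -0.0454  0.0944] err 0.23 [0.94 0.85]
vise_bed [ 0.5386 -0.0407  0.1057] err 3.25 [0.55 0.82]
s 0.65 731 ((301.3219299316406, 278.8082580566406), (23.40822982788086, 34.76122283935547), 20.556045532226562) [301.1, 278.7]
0.117 [array([ 0.7032, -0.072 ]), array([ 0.6388, -0.0663]), array([ 0.6473, -0.0304]), array([ 0.7104, -0.0378])] [ 0.6757 -0.0519  0.117 ]
0.134 [array([ 0.7152, -0.0696]), array([ 0.6525, -0.0641]), array([ 0.6608, -0.0291]), array([ 0.7222, -0.0364])] [ 0.6884 -0.0502  0.134 ]
s par 0.81 [array([0.5828, 0.0372]), array([0.4796, 0.0324]), array([0.4781, 0.0458]), array([0.5813, 0.0496])]
t 0.88 317 ((228.0, 145.0), (20.0, 16.0), 90.0) [228.6, 144.0]
0.117 [array([ 0.7017, -0.0387]), array([ 0.7015, -0.0733]), array([ 0.6563, -0.0735]), array([ 0.6565, -0.0392])] [ 0.6812 -0.0575  0.117 ]
0.134 [array([ 0.6952, -0.0405]), array([ 0
[... 1267 characters left out ...]
138 137 133  97  50 109 139 137 137
 133 136 137 136 135 136 135 135 138 130  94  49]
165 [143 142 141 142 141 143 141 140 140 140 139 136  85  88 144 138 136 134
 137 140 139 135 139 137 137 138 139 129  87  49]
166 [138 139 134 133 138 133 136 131 131 136 136 124  64  98 148 144 138 142
 142 142 143 137 143 140 140 139 141 130  86  51]
167 [ 60  53  48  53  52  61  63  66  73  87  98  96  55  96 146 140 134 137
 136 135 136 132 134 134 137 140 141 130  66  56]
168 [ 62  60  59  61  62  57  57  54  54  52  54  56  61  56  53  58  51  51
  55  64  65  73  84  95 100 114 137 123  61  55]
169 [52 58 57 58 66 57 64 64 62 59 67 82 78 82 65 53 56 59 60 57 57 58 52 60
 56 56 56 49 55 56]
clock 1.9
```

Run:
```python
from h import *
b=ctrl.snapshot('top')
print('mark',[np.round(onz(b,c,.136),4) for c in((225.3,159.),(224.9,162),(224.2,166.3))])
g=cv2.cvtColor(b['color'],cv2.COLOR_RGB2GRAY)
for row in range(132,157,2): print(row,g[row,214:244])
yaw=np.radians(175.5);u=np.array([np.cos(yaw),np.sin(yaw)])
m=onz(b,(224.9,162),.136)[:2]
print('nut px edges', np.round(onz(b,(226,157),.136),4),np.round(onz(b,(224,167.5),.136),4))
v=m+.069*u; print('vise',v,'knob',v-.1136*u,'finger',v-.117*u)
for s in(-.1946+.1,): pass
for d in(.0946,.1136,.1326): print(d,proj(b,[*(v-d*u),.134]),proj(b,[*(v-d*u),.117]))
```

```text
mark [array([ 0.6414, -0.0524,  0.136 ]), array([ 0.6349, -0.0517,  0.136 ]), array([ 0.6255, -0.0503,  0.136 ])]
132 [115 118 114 118 121 115 113 115 115 112 113 111 103 110 118 113 115 115
 113 112 112 112 115 115 122 124 117 115 115 119]
134 [113 113 111 112 113 115 117 115 121 133 137 142 140 139 140 136 127 121
 109 109 119 114 110 116 114 114 117 117 115 116]
136 [114 115 113 109 109 114 114 122 130 123 126 141 149 152 142 143 139 114
  54  47  97 100 114 115 116 115 118 115 118 118]
138 [113 113 113 110 111 112 110 116 123 119 119 134 119 141 142 131 132 114
  31  68 107  76  97 113 114 113 117 115 115 117]
140 [110 112 113 115 113 113 116 120 130 131 106 112 138 152 148 135 139 111
  27  70 101  71  98 119 116 114 117 120 113 115]
142 [114 119 117 115 113 117 120 119 128 127 117 116 151 153 147 133 129  98
  21  73  96  78  85 121 116 115 121 117 113 117]
144 [ 79  96  96 100 105 105 114 122 126 134 135 113 134 139 141 138 125  84
  40  86  89  72  92 114 115 117 118 114 114 114]
146 [ 63  58  64  64  59  89 125 123 128 127 129 119 154 146 142 138 110  57
  53  94  81  87  72
[... 313 characters left out ...]
 89  69 100 127 140 131 101 102  93  88  79  64
  77  92  73  51   6  17   4   0   7  18  12   2]
154 [ 32  27  28  28  29  30  47 104 139 142 146 148 142 139 135 125 116 100
  75  72  62  25   5   1   3   9   5   9   7  14]
156 [ 76  75  58  55  64  64  40  47  58  66  94  95 103 104  96  73  50  67
  58  19   1   3  18   9  15  10   4  10  19  13]
nut px edges [ 0.6458 -0.0539  0.136 ] [ 0.6229 -0.0499  0.136 ]
vise [ 0.5660885  -0.04624455] knob [ 0.67933831 -0.0551575 ] finger [ 0.68272782 -0.05542426]
0.0946 [226.05052437 150.64465171] [226.74655354 153.22506309]
0.1136 [226.83303473 142.08429048] [227.5121312  144.81065229]
0.1326 [227.6094262  133.59086761] [228.27183097 136.46084495]
```

>>> {"fn": "carry_out", "kwargs": {"deltas": [[[-0.2,0.136,0,0,-1],[-0.4,0.272,0,0,-1],[-0.6,0.409,0,0,-1],[-0.803,0.545,0,0,-1],[-0.803,0.545,0,0,-1]]]}}

```text
clock: 2.45
tool_pos: [0.3241, -0.4895, 0.2272]
orientation: [-180.0, 0.1, -162.5]
force: [-0.1, 0.5, 0.1]
opening: 0.0531
gripper_force: 0.0
```

>>> {"fn": "carry_out", "kwargs": {"deltas": [[[-0.2,0.136,0,0,-1],[-0.4,0.272,0,0,-1],[-0.6,0.409,0,0,-1],[-0.803,0.545,0,0,-1],[-0.803,0.545,0,0,-1]]]}}

```text
clock: 2.95
tool_pos: [0.4452, -0.3381, 0.2269]
orientation: [-180.0, 0.1, -162.5]
force: [-0.6, 0.3, -0.3]
opening: 0.0131
gripper_force: 0.0
```

>>> {"fn": "carry_out", "kwargs": {"deltas": [[[-0.2,0.136,0,0,-1],[-0.4,0.272,0,0,-1],[-0.6,0.409,0,0,-1],[-0.803,0.545,0,0,-1],[-0.803,0.545,0,0,-1]]]}}

```text
clock: 3.45
tool_pos: [0.5662, -0.1865, 0.2261]
orientation: [-180.0, 0.0, -162.5]
force: [-0.9, -1.0, 0.1]
opening: -0.0001
gripper_force: 0.0
```

>>> {"fn": "carry_out", "kwargs": {"deltas": [[[-0.2,0.136,0,0.0151,-1],[-0.4,0.272,0,0.0302,-1],[-0.6,0.409,0,0.0453,-1],[-0.803,0.545,0,0.0604,-1],[-0.803,0.545,0,0.0604,-1]]]}}

```text
clock: 3.95
tool_pos: [0.687, -0.0346, 0.225]
orientation: [-180.0, -0.0, 175.5]
force: [-0.0, 0.2, -0.8]
opening: 0.0001
gripper_force: 0.0
```

```bash
cat >> h.py <<'E'
U=np.array([np.cos(np.radians(175.5)),np.sin(np.radians(175.5)),0]);V=np.array([-U[1],U[0],0]);W=np.array([0,0,1.])
V0=np.array([.5661,-.0462,0])
def line_angle(p,guess,span=3.2,face=True,barrel=True):
    g=cv2.GaussianBlur(cv2.cvtColor(p['color'],cv2.COLOR_RGB2GRAY),(0,0),.7).astype(np.float32)
    cam=-p['R'].T@p['t']; th=np.arange(guess-span,guess+span,.03); S=[]
    for t in th:
        k=.113+.004*t/6.2832; C=V0-k*U+.117*W; r=np.sin(t)*V+np.cos(t)*W; val=[]
        if barrel and (cam-C-.017*r)@r>.08*np.linalg.norm(cam-C): val+=[C+.017*r+s*U for s in np.linspace(-.015,.015,9)]
        E=C-.019*U
        if face and (cam-E)@(-U)>0: val+=[E+q*r for q in np.linspace(.004,.015,9)]
        if not val: S.append(255);continue
        x=np.array([proj(p,X) for X in val],np.float32)
        S.append(float(cv2.remap(g,x[:,:1],x[:,1:],1).mean()))
    S=np.array(S);i=np.argsort(S)[:6]
    return [(round(float(th[j]),2),round(float(S[j]))) for j in i], round(float(np.median(S[S<255])))
E
python3 - <<'E'
from h import *
p=ctrl.snapshot('scene');b=ctrl.snapshot('top')
o=dict(p);o['color']=cv2.imread('pics/s1.png')[:,:,::-1].copy()
t=dict(b);t['color']=cv2.imread('pics/t1.png')[:,:,::-1].copy()
print('s1',line_angle(o,1,1.5),line_angle(o,1,1.5,barrel=False));print('t1',line_angle(t,1,1.5,face=False));print('now',line_angle(p,1,1.5))
q=ctrl.get_obs();print(q['tool_pos'],q['orientation'],q['force'])
D=q['tool_pos']-(V0-.113*U);print('own xy rel knob',D@U,D@V)
save(p,'s2')
c=p['color'];cv2.imwrite('pics/s2c.png',cv2.resize(c[170:330,220:400,::-1],(675,600),interpolation=2))
E
```

```text
s1 ([(2.47, 80), (2.44, 80), (2.41, 81), (2.38, 81), (2.35, 81), (2.32, 81)], 94) ([(0.31, 70), (0.28, 70), (0.34, 70), (0.37, 70), (0.25, 70), (0.22, 71)], 88)
t1 ([(0.67, 60), (0.64, 60), (0.7, 61), (0.73, 63), (0.61, 64), (0.76, 66)], 87)
now ([(0.43, 75), (0.46, 75), (0.4, 75), (0.49, 77), (0.37, 77), (0.52, 79)], 98)
[ 0.684604   -0.03765832  0.22553973] [-1.79969425e+02 -8.56828802e-02  1.75581734e+02] [-0.63922167 -0.11856513 -0.397723  ]
own xy rel knob -0.004468523753948222 -0.017813066369447458
```

View pics/s2c.png

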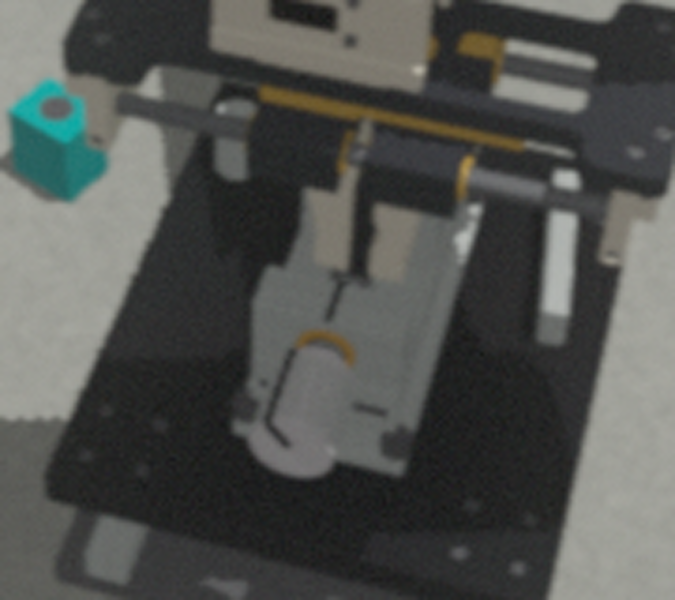

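The crop shows the shut fingers above the knob. The line runs along the barrel's left side from crop (293,350) to (268,418) and then onto the end face to (290,445), about 0.6 rad. The mark on the nut block is at crop (335,300).

>>> {"fn": "carry_out", "kwargs": {"deltas": [[[0,0,0.2,0,-1],[0,0,0.35,0,-1],[0,0,0.42,0,-1],[0,0,0.43,0,-1],[0,0,0.43,0,-1]]]}}

```text
clock: 4.55
tool_pos: [0.6847, -0.0388, 0.1416]
orientation: [-180.0, 0.1, 175.5]
force: [-0.5, 0.4, 0.9]
opening: 0.0002
gripper_force: 0.0
```

>>> {"fn": "carry_out", "kwargs": {"deltas": [[[0,0,0.01,0,-1],[0,0,0.015,0,-1],[0,0,0.02,0,-1],[0,0,0.02,0,-1]]]}}

```text
clock: 4.95
tool_pos: [0.6845, -0.0378, 0.137]
orientation: [180.0, 0.0, 175.5]
force: [0.4, 0.0, -0.3]
opening: 0.0004
gripper_force: 0.0
```

>>> {"fn": "carry_out", "kwargs": {"deltas": [[[0,0,0.007,0,-1],[0,0,0.015,0,-1],[0,0,0.015,0,-1]]]}}

```text
clock: 5.25
tool_pos: [0.6842, -0.0379, 0.1332]
orientation: [-180.0, -0.0, 175.5]
force: [-0.6, 0.4, 0.3]
opening: 0.0007
gripper_force: 0.0
```

>>> {"fn": "carry_out", "kwargs": {"deltas": [[[0,-0.02,0,0,-1],[0,-0.04,0,0,-1],[0,-0.04,0,0,-1]]]}}

```text
clock: 5.55
tool_pos: [0.684, -0.0465, 0.1339]
orientation: [-180.0, 0.0, 175.5]
force: [0.9, -0.3, 1.8]
opening: 0.0002
gripper_force: 0.9
```

>>> {"fn": "carry_out", "kwargs": {"deltas": [[[0,0,0.004,0,-1],[0,0,0.004,0,-1],[0,0,0.004,0,-1]]]}}

```text
clock: 5.85
tool_pos: [0.6841, -0.0463, 0.1335]
orientation: [-180.0, 0.1, 175.5]
force: [-0.9, -0.5, 5.7]
opening: 0.0008
gripper_force: 2.4
```

>>> {"fn": "carry_out", "kwargs": {"deltas": [[[0,0,0.004,0,-1],[0,-0.02,0.004,0,-1],[0,-0.04,0.004,0,-1],[0,-0.06,0.004,0,-1],[0,-0.06,0.004,0,-1]]]}}

```text
clock: 6.35
tool_pos: [0.6837, -0.0582, 0.1339]
orientation: [-180.0, 0.2, 175.5]
force: [-1.7, 0.5, 11.8]
opening: 0.0007
gripper_force: 5.5
```

Run:
```python
from h import *
p=ctrl.snapshot('scene')
C=V0-.1136*U-.019*U+.117*W; print('face centre pred',proj(p,C),'crop',(proj(p,C)-[220,170])*3.75)
print(line_angle(p,1.5,1.5),line_angle(p,1.5,1.5,face=False))
cv2.imwrite('pics/s3c.png',cv2.resize(p['color'][170:330,220:400,::-1],(675,600),interpolation=2))
q=ctrl.get_obs();print(q['tool_pos'],q['force'])
```

```text
face centre pred [295.1402119  290.17502924] crop [281.77579461 450.65635965]
([(1.35, 71), (1.38, 71), (1.32, 72), (1.41, 72), (1.44, 72), (1.29, 72)], 92) ([(0.21, 54), (0.24, 54), (0.27, 55), (0.18, 55), (0.3, 57), (0.15, 57)], 97)
[ 0.68364694 -0.05821147  0.13389941] [-2.21357479  0.10324609 11.61078412]
```

View pics/s3c.png

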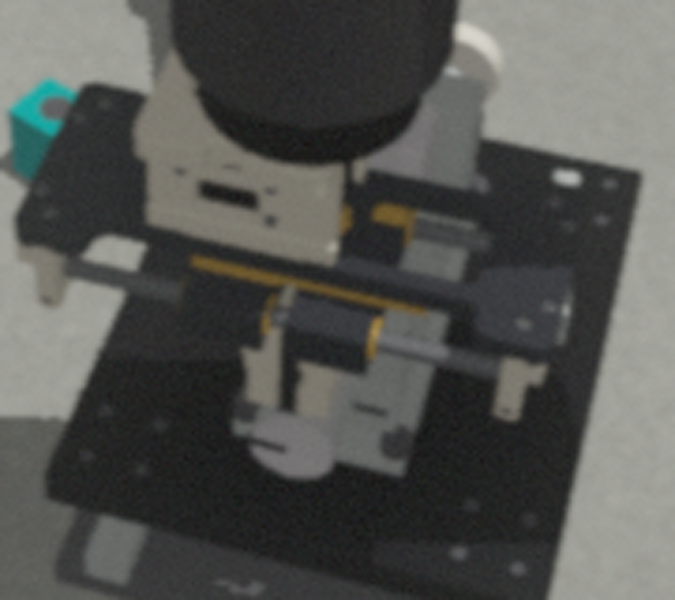

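The face line has turned to crop (250,440) from the centre at (288,448), about 1.35 rad. The 12 mm stroke rolled the knob without slip.

>>> {"fn": "carry_out", "kwargs": {"deltas": [[[0,-0.03,0,0,-1],[0,-0.06,0,0,-1],[0,-0.06,0,0,-1]]]}}

```text
clock: 6.7
tool_pos: [0.6828, -0.0704, 0.1331]
orientation: [-180.0, 0.1, 175.5]
force: [0.3, -1.8, 6.9]
opening: 0.0004
gripper_force: 3.4
```

>>> {"fn": "carry_out", "kwargs": {"deltas": [[[0,0,-0.04,0,-1],[0,0.14,-0.04,0,-1],[0,0.14,-0.04,0,-1],[0,0.14,-0.005,0,-1],[0,0.14,0,0,-1]]]}}

```text
clock: 7.2
tool_pos: [0.6846, -0.0418, 0.1332]
orientation: [-180.0, 0.1, 175.5]
force: [-4.6, 3.3, 13.9]
opening: 0.0005
gripper_force: 7.1
```

>>> {"fn": "carry_out", "kwargs": {"deltas": [[[0,-0.035,0,0,-1],[0,-0.07,0,0,-1],[0,-0.105,0,0,-1],[0,-0.14,0,0,-1],[0,-0.14,0,0,-1]]]}}

```text
clock: 7.7
tool_pos: [0.6828, -0.0712, 0.133]
orientation: [-180.0, 0.2, 175.5]
force: [0.9, -1.8, 6.4]
opening: 0.0003
gripper_force: 3.3
```

```bash
sed -i "s/x=np.array(\[proj(p,X) for X in val\],np.float32)/x=np.array([proj(p,X) for X in val],np.float32)+(np.float32([1.6,-.6]) if face else 0)/" h.py
python3 - <<'E'
from h import *
p=ctrl.snapshot('scene')
print(line_angle(p,3.7,3.14,barrel=False))
save(p,'s4')
t=dict(p);t['color']=cv2.imread('pics/s2.png')[:,:,::-1].copy();print('init',line_angle(t,1,1.5,barrel=False))
q=ctrl.get_obs();D=q['tool_pos']-(V0-.113*U);print(D@U,D@V,q['force'])
E
```

```text
([(3.92, 74), (3.89, 74), (3.95, 75), (3.86, 75), (3.98, 75), (3.83, 76)], 114)
init ([(0.58, 70), (0.61, 71), (0.55, 71), (0.64, 71), (0.52, 72), (0.67, 73)], 109)
-0.005309219643103506 0.015728675795975314 [ 0.48620812 -2.28113028  6.11513402]
```

>>> {"fn": "carry_out", "kwargs": {"deltas": [[[0,0,-0.04,0,-1],[0,0.14,-0.04,0,-1],[0,0.14,-0.04,0,-1],[0,0.14,-0.005,0,-1],[0,0.14,0,0,-1]]]}}

```text
clock: 8.25
tool_pos: [0.6845, -0.0421, 0.1332]
orientation: [-180.0, 0.1, 175.5]
force: [-3.8, 2.3, 14.5]
opening: 0.0003
gripper_force: 7.3
```

>>> {"fn": "carry_out", "kwargs": {"deltas": [[[0,-0.035,0,0,-1],[0,-0.07,0,0,-1],[0,-0.105,0,0,-1],[0,-0.14,0,0,-1],[0,-0.14,0,0,-1]]]}}

```text
clock: 8.75
tool_pos: [0.6828, -0.0713, 0.1329]
orientation: [-180.0, 0.1, 175.5]
force: [2.0, -1.7, 6.9]
opening: 0.0005
gripper_force: 3.4
```

>>> {"fn": "carry_out", "kwargs": {"deltas": [[[0,0,-0.04,0,-1],[0,0.14,-0.04,0,-1],[0,0.14,-0.04,0,-1],[0,0.14,-0.005,0,-1],[0,0.14,0,0,-1]]]}}

```text
clock: 9.25
tool_pos: [0.6845, -0.0421, 0.1332]
orientation: [-180.0, 0.1, 175.5]
force: [-4.0, 4.1, 14.8]
opening: 0.0003
gripper_force: 7.3
```

>>> {"fn": "carry_out", "kwargs": {"deltas": [[[0,-0.035,0,0,-1],[0,-0.07,0,0,-1],[0,-0.105,0,0,-1],[0,-0.14,0,0,-1],[0,-0.14,0,0,-1]]]}}

```text
clock: 9.75
tool_pos: [0.6827, -0.0713, 0.1329]
orientation: [-180.0, 0.1, 175.5]
force: [1.1, -2.4, 7.1]
opening: 0.0002
gripper_force: 3.4
```

Run:
```python
from h import *
p=ctrl.snapshot('scene')
print(line_angle(p,7.3,3.14,barrel=False))
q=ctrl.get_obs();D=q['tool_pos']-(V0-.113*U);print(D@U,D@V,q['tool_pos'],q['force'])
cv2.imwrite('pics/s5c.png',cv2.resize(p['color'][170:330,220:400,::-1],(675,600),interpolation=2))
```

```text
([(7.28, 74), (7.31, 74), (7.25, 74), (7.34, 75), (7.22, 75), (7.37, 76)], 109)
-0.005254247670546855 0.015922830945867696 [ 0.68274042 -0.07135187  0.13292006] [ 1.00315973 -1.9787273   6.29370699]
```

View pics/s5c.png

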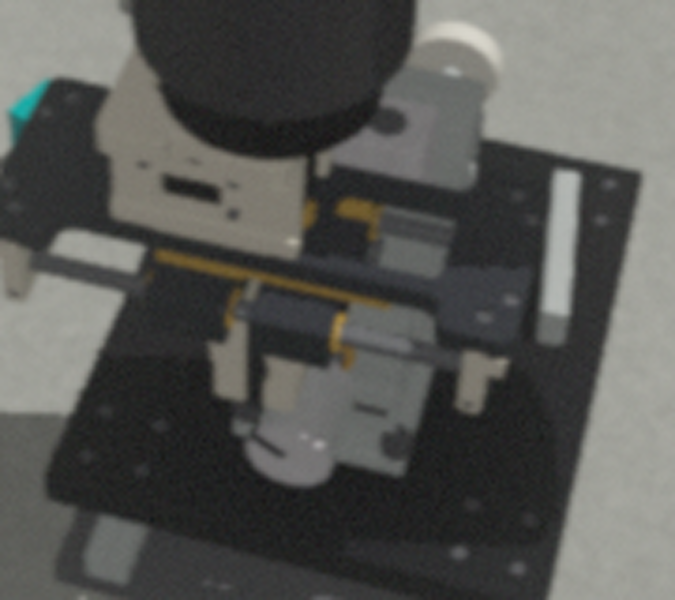

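The end-face line points to the upper left, from crop (285,453) to (257,434), which is 7.28 rad, so the first time at the top has passed. The strokes give about 1.69 rad each, so three more are needed.

>>> {"fn": "carry_out", "kwargs": {"deltas": [[[0,0,-0.04,0,-1],[0,0.14,-0.04,0,-1],[0,0.14,-0.04,0,-1],[0,0.14,-0.005,0,-1],[0,0.14,0,0,-1]]]}}

```text
clock: 10.3
tool_pos: [0.6845, -0.0421, 0.1332]
orientation: [-180.0, 0.1, 175.5]
force: [-3.2, 3.4, 15.2]
opening: 0.0006
gripper_force: 7.4
```

>>> {"fn": "carry_out", "kwargs": {"deltas": [[[0,-0.035,0,0,-1],[0,-0.07,0,0,-1],[0,-0.105,0,0,-1],[0,-0.14,0,0,-1],[0,-0.14,0,0,-1]]]}}

```text
clock: 10.8
tool_pos: [0.6827, -0.0714, 0.1329]
orientation: [-180.0, 0.1, 175.5]
force: [1.7, -1.6, 6.6]
opening: 0.0004
gripper_force: 3.5
```

>>> {"fn": "carry_out", "kwargs": {"deltas": [[[0,0,-0.04,0,-1],[0,0.14,-0.04,0,-1],[0,0.14,-0.04,0,-1],[0,0.14,-0.005,0,-1],[0,0.14,0,0,-1]]]}}

```text
clock: 11.3
tool_pos: [0.6845, -0.0422, 0.1332]
orientation: [-180.0, 0.1, 175.5]
force: [-3.5, 3.2, 15.1]
opening: 0.0002
gripper_force: 7.4
```

>>> {"fn": "carry_out", "kwargs": {"deltas": [[[0,-0.035,0,0,-1],[0,-0.07,0,0,-1],[0,-0.105,0,0,-1],[0,-0.14,0,0,-1],[0,-0.14,0,0,-1]]]}}

```text
clock: 11.8
tool_pos: [0.6827, -0.0713, 0.1329]
orientation: [-180.0, 0.1, 175.5]
force: [0.8, -2.1, 6.7]
opening: 0.0008
gripper_force: 3.5
```

Run:
```python
from h import *
p=ctrl.snapshot('scene')
print(line_angle(p,10.7,3.14,barrel=False))
```

```text
([(10.65, 76), (10.62, 76), (10.68, 76), (10.59, 77), (10.71, 77), (10.56, 77)], 114)
```

>>> {"fn": "carry_out", "kwargs": {"deltas": [[[0,0,-0.04,0,-1],[0,0.145,-0.04,0,-1],[0,0.145,-0.04,0,-1],[0,0.145,-0.005,0,-1],[0,0.145,0,0,-1]]]}}

```text
clock: 12.35
tool_pos: [0.6845, -0.041, 0.1331]
orientation: [-180.0, 0.1, 175.5]
force: [-4.2, 3.8, 14.9]
opening: 0.0005
gripper_force: 7.4
```

>>> {"fn": "carry_out", "kwargs": {"deltas": [[[0,-0.037,0,0,-1],[0,-0.075,0,0,-1],[0,-0.112,0,0,-1],[0,-0.15,0,0,-1],[0,-0.15,0,0,-1]]]}}

```text
clock: 12.85
tool_pos: [0.6823, -0.0725, 0.1325]
orientation: [-180.0, 0.1, 175.4]
force: [0.6, -4.1, 5.6]
opening: 0.0004
gripper_force: 3.3
```

>>> {"fn": "carry_out", "kwargs": {"deltas": [[[0,0,-0.1,0,-1],[0,0,-0.3,0,-1],[0,-0.2,-0.5,0,-1],[0,-0.4,-0.5,0,-1],[0,-0.6,-0.5,0,-1]]]}}

```text
clock: 13.35
tool_pos: [0.6724, -0.1917, 0.2332]
orientation: [180.0, 0.1, 175.5]
force: [-0.5, -0.2, -1.0]
opening: 0.0005
gripper_force: 0.0
```

>>> {"fn": "carry_out", "kwargs": {"deltas": [[[0,-0.2,0,0,-1],[0,-0.4,0,0,-1],[0,-0.6,0,0,-1],[0,-0.8,0,0,-1],[0,-0.8,0,0,-1]]]}}

```text
clock: 13.85
tool_pos: [0.6576, -0.3547, 0.2296]
orientation: [180.0, -0.2, 175.2]
force: [0.3, 0.9, 0.6]
opening: 0.0004
gripper_force: 0.0
```

Run:
```python
from h import *
a,b=look(['index_line','part','parallel','gauge','jar'])
print(line_angle(a,12.5,3.14,barrel=False),line_angle(b,12.5,1.5,face=False))
cv2.imwrite('pics/s6c.png',np.hstack([cv2.resize(a['color'][190:310,250:383,::-1],(400,360),interpolation=2),cv2.resize(b['color'][120:255,160:310,::-1],(400,360),interpolation=2)]))
print(ctrl.get_obs()['qvel'])
```

```text
part [ 0.4623 -0.2185 -0.0102] err 0.76 [0.64 0.62]
jar [ 0.5678 -0.3098  0.0043] err 2.05 [0.65 0.84]
([(12.39, 66), (12.36, 66), (12.33, 67), (12.42, 68), (12.3, 70), (12.45, 71)], 110) ([(12.41, 93), (12.44, 93), (12.38, 93), (12.47, 93), (12.35, 94), (13.94, 94)], 94)
[-0.21310774  0.09204076  0.04461887  0.05794461  0.03078247 -0.07266977]
```

View pics/s6c.png

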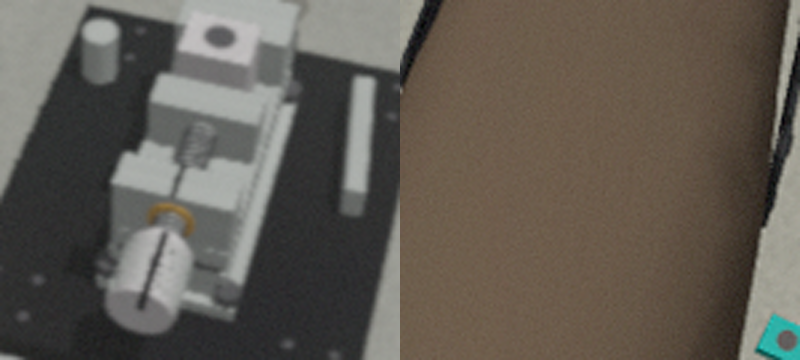

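The scene crop shows the black line on top of the knob, from crop (163,235) to (142,308), in line with the mark at (180,180). It reads about 12.4 rad. The block, bar and cylinder look unmoved, the jar measures where it was, and the hand is clear of everything. The arm hides the vise in the top view.

```bash
python3 -c "
from plant import ctrl
print(ctrl.close_job())"
```

```text
the job is handed in; nothing more can be done
None
```

I rolled the knob until its line came to the top, in line with the mark, for the second time (measured at about 12.4 rad, target 12.57 ± 0.5), took the hand away with the block and loose things apparently unmoved, and handed the job in; no verdict was returned.

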